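# Open the headphone amplifier: undo both captive wing screws and lift off the cover

## Robot

A 7-joint arm with a two-finger parallel gripper is mounted at the origin on the work surface. World frame = base frame: x ahead of the robot, y to its left, z up, the work surface at z = 0. Lengths are in m, angles in rad, forces in N, time in s.
With the tool pointing down it reaches from about 0.425 to 0.925 m from the base axis. Payload 6.8 kg.
Tool frame: the origin (TCP) lies on the centre line of the jaws, within the pads' length; the fingertips stand 17 mm ahead of it and the grasp point (between the pads) lies 2 mm behind it; z points along the fingers, y is the direction in which the jaws open and shut (so a half turn about z gives the same grasp; the last joint's range is limited). The gripper opens to 85 mm and grips with 20 to 120 N. Pads are 22 mm wide; open, the fingers measure 114 mm over their backs; the gripper's body (76 mm by 85 mm) begins 54 mm behind the grasp point. The pads swing forward as they close: fully open they stand 13 mm farther back than shut.
Start: joints at [-1.379, 0.477, 0.022, 1.555, -0.011, 1.109, -0.083], TCP at [0.199, 0.645, 0.248] pointing down, gripper open.
Joint ranges: [-2.96, 2.96], [-0.34, 2.1], [-1.41, 1.46], [0.24, 2.44], [-1.37, 4.51], [0.17, 1.92], [-2.96, 2.96]. Speed limits (rad/s): [2.39, 2.39, 3.14, 3.14, 3.14, 3.14, 3.14].

## Interface

Orientations are given as a rotation vector (axis times angle).
In Python, from rig import arm gives the robot as it stands. Calls block until the motion is done:
- arm.move_ptp(position, orientation): joint-space move of the TCP to a pose.
- arm.line_to(position, rot=None, feed=0.15, threshold=None): straight line of the TCP; rot=None keeps the orientation; feed is the mean speed in m/s. With threshold (N) it stops when the force on the tool has changed by that much, and returns True; else False.
- arm.move_j(angles): joint-space move.
- arm.move_gripper(opening): finger opening in m; the grip force is fixed at half the most; returns when the fingers have stopped.
- arm.sleep(seconds).
- arm.ik(position, orientation): joint angles nearest the present ones, or None.
- arm.read_camera(name): name is "side" or "top"; returns (picture, depth): 384x512x3 uint8, red, green, blue; 384x512 float32, m along the optical axis (not along the pixel's ray), 0 where there is no reading.
- arm.get_calibration(name): a dict with "fx", "fy", "cx", "cy" (pixels), "R" (3x3) and "t" (3): a world point X has camera coordinates R X + t. Camera axes: x right, y down, z forward; pixel columns grow to the right and rows downward; lengths in m; the calibration is good to about 2 mm. A picture is of the moment at which its call begins. get_calibration takes no time and is no camera call.
A pose or a line that the arm cannot do raises arm.IKError and nothing moves.
- arm.finish_job(): hands the job in, once; it reports no verdict.
Readings, each from a call of its own:
- arm.read_t(): time.
- arm.read_qpos(): joint angles.
- arm.read_dq(): joint speeds.
- arm.read_effort(): joint torques, N m.
- arm.read_eef_pos(): TCP position.
- arm.read_ee_rot(): TCP orientation.
- arm.read_ft_force(): force on the tool from outside, world axes, zero at the start.
- arm.read_torque(): the same for the moment, N m.
- arm.read_finger_gap(): finger opening in m.
Only numpy, scipy, OpenCV 4.12 (cv2) and the standard library are available. Lean on these libraries where they do the work, as an engineer would, in place of code of your own. Each camera call takes 0.05 s, during which the arm holds its last target.

## Task

Open up the headphone amplifier on the listening table: turn both captive wing screws counter-clockwise until each comes to its stop, while the cover is still in place, and only then lift the cover plate off by its handle. Lay the cover down gently, handle up and flat, in the middle of the pale service mat, and let go of it. Leave the player, the screwdriver and the wooden bowl where they are.

Things in the scene. Friction and masses are not known exactly. Their poses are not given: they have to be found in the camera images.
- housing: Grey metal amplifier housing, 164 (x) x 244 (y) x 56 mm high, fixed to the table, the cover let in flush in its open top. Origin: centre of its underside at table height; z up, y along its long side. It stands left or right of the middle, the mat on the other side. The volume knob on the -x face is for looks only.
- cover: Loose perforated bare aluminium plate, 150 (x) x 230 (y) x 6 mm, 0.25 to 0.5 kg, balanced. Origin: centre of its underside; starts parallel to the housing, in its recess (3 mm play), top face 56 mm above the table. Slots 70 mm long in x, 28 mm wide, centred at y = +-85 mm: the screws stand in them. A screw across its slot holds the cover down; when along it, the cover passes straight up over it.
- cover_handle (a point): Middle of the cover's handle bar: a straight bar 12 mm wide (x), 80 mm long (along the cover's y), 10 mm thick, its middle 41 mm above the cover's underside, with 30 mm of open space under it; held by a post at each end (at y = +35 and -35 mm). Pinch it across x from above.
- screw_a (a joint): Turn in rad of the wing screw at the housing's y = +85 mm: brass wing head on a vertical axis, wings 58 mm tip to tip, 10 mm thick, from 4 to 28 mm above the cover. 0 = tight: wings along the housing's y. Grows counter-clockwise from above to a solid stop at 1.571 = loose: wings along x. Undone from 1.37; starts at 0 to 0.4. About 2.5 N at a wing's end turns it; it stays where left.
- screw_b (a joint): The same for the equal wing screw at the housing's y = -85 mm.
- screw_a_hub (a point): Point on screw a's turning axis at the height of the wings' top, 28 mm above the cover's top face (84 mm above the table).
- screw_b_hub (a point): The same point of screw b.
- mat: Pale grey-blue flat service mat, 200 (x) x 290 (y) x 4 mm, fixed to the table. Origin: centre of its underside, at table height; top face 4 mm above.
- player: Bystander: flat dark music player, 66 x 118 x 16 mm, beyond the work. Origin: centre of its underside.
- screwdriver: Bystander: screwdriver 180 mm long, lying at the right side (-y). Origin: on its underside, near its middle.
- bowl: Bystander: light wooden bowl, 100 mm across, 40 mm high, at the left side (+y). Origin: centre of its underside.

How it is judged:
On the way, in this order (a step that is already met when the one before it is completed fails the run):
1. both wing screws are turned to the loose stop (beyond 1.37 rad) while the cover is still in its recess (value of joint each of screw_a, screw_b above 1.37 rad and z of cover in the frame of housing below 0.056 m and horizontal distance between cover and housing below 0.012 m), for 0.1 s.
2. the cover is lifted up clear of both screws (z of cover in the frame of housing above 0.088 m), for 0.05 s.
At the end, for the whole second after the job is handed in: Both screws stand beyond 1.37 rad; the cover lies at rest flat on the mat, handle up (tilt below 0.08 rad, underside less than 10 mm above the table), its centre within 45 mm of the mat's centre, in any yaw (value of joint each of screw_a, screw_b above 1.37 rad and horizontal distance between cover and mat below 0.045 m and z of cover in the frame of mat below 0.01 m and angle between cover's own z axis and vertical below 0.08 rad and linear speed of cover below 0.02 m/s); the robot touches nothing.
It fails at once if a bystander (player, screwdriver, bowl) is moved more than 40 mm (distance of any of player, screwdriver, bowl from where it was at the start of the episode above 0.04 m).
It fails at once if the cover is dropped or slammed onto the mat: it moves faster than 0.6 m/s within 40 mm above the table (height (world z) of cover below 0.04 m and linear speed of cover above 0.6 m/s).
It also fails if it takes over 61 s, if anything falls off the work surface, if the arm or the gripper's body presses on something with over 40 N, if the wrist force passes 120 N, or if a joint passes its speed limit or range.

## Working session

There is one attempt and no reset: what is moved stays moved. The work goes in short steps, each a Python script; the robot and the scene stay as the last script left them, time stands still between calls to the robot, and variables do not carry over. Pictures are saved under pics/ and viewed, and the job is handed in when it is done.

```bash
mkdir -p pics; ls
python3 - <<'E'
from rig import arm
import cv2,numpy as np
for n in("top","side"):
    p,d=arm.read_camera(n); cv2.imwrite(f"pics/{n}0.png",p[:,:,::-1]); np.savez(f"{n}0.npz",p=p,d=d)
    print(n,arm.get_calibration(n))
print(arm.read_t(),arm.read_eef_pos(),arm.read_ee_rot(),arm.read_finger_gap())
E
```

```text
pics
top {'fx': 432.90028075995815, 'fy': 432.90028075995815, 'cx': 258.68849355283464, 'cy': 189.7719645658636, 'R': array([[ 0.02572926, -0.99961734, -0.0101581 ],
       [-0.99863365, -0.02523895, -0.04575835],
       [ 0.04548446,  0.01132155, -0.99890089]]), 't': array([-0.02635582,  0.63701724,  1.37590867])}
side {'fx': 348.71973111880595, 'fy': 348.71973111880595, 'cx': 256.03066842997185, 'cy': 187.12912576923077, 'R': array([[ 0.70789666, -0.70619773, -0.012926  ],
       [-0.37088121, -0.35607431, -0.8577052 ],
       [ 0.60110685,  0.61196066, -0.51397929]]), 't': array([-0.44230183,  0.31183181,  0.7283009 ])}
0.1 [0.19920677 0.64442406 0.24743393] [-4.69105696e-01 -3.10622081e+00  2.55570331e-03] 0.08528548258807508
```

View pics/top0.png

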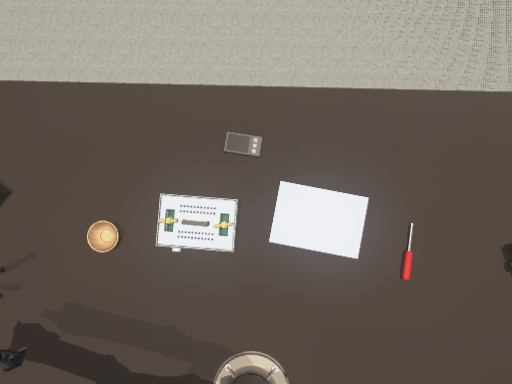

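View pics/side0.png

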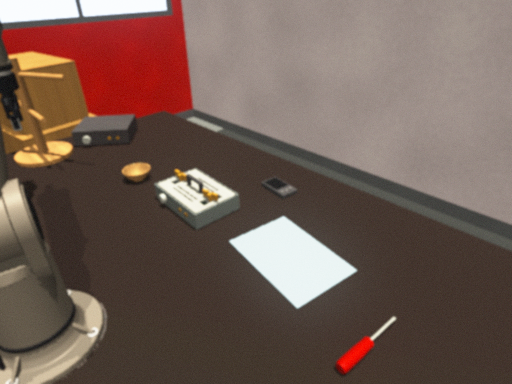

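The top view shows the housing near pixel (197,222), with wing screws at about (168,220) and (224,225). The mat is at about (319,220), the bowl at (103,236), the player at (243,145) and the screwdriver at (407,252). Next I'll enlarge the housing and measure.

```bash
cat > h.py <<'E'
from rig import arm
import cv2,numpy as np
def ray(n,uv,z):
    c=arm.get_calibration(n); R=c["R"];t=c["t"]
    uv=np.atleast_2d(uv).astype(float)
    d=np.c_[(uv[:,0]-c["cx"])/c["fx"],(uv[:,1]-c["cy"])/c["fy"],np.ones(len(uv))]@R
    o=-R.T@t
    return o+d*((z-o[2])/d[:,2])[:,None]
def blobs(m,amin=8):
    cs,_=cv2.findContours(m.astype(np.uint8),cv2.RETR_EXTERNAL,cv2.CHAIN_APPROX_NONE)
    return sorted([c for c in cs if len(c)>amin],key=cv2.contourArea,reverse=True)
def rect(n,c,z):
    P=ray(n,c[:,0,:],z)[:,:2]
    (x,y),s,a=cv2.minAreaRect((P*1000).astype(np.float32)); return np.round([x,y,*s,a],1)
E
python3 - <<'E'
from h import *
f=np.load("top0.npz");p=f["p"];d=f["d"]
hsv=cv2.cvtColor(p,cv2.COLOR_RGB2HSV)
cv2.imwrite("pics/zt.png",cv2.resize(p[185:260,145:250,::-1],None,fx=7,fy=7,interpolation=cv2.INTER_NEAREST))
s=np.load("side0.npz")["p"]
cv2.imwrite("pics/zs.png",cv2.resize(s[155:235,145:250,::-1],None,fx=7,fy=7,interpolation=cv2.INTER_NEAREST))
br=(p.min(2)>120); br[:170]=0
br=cv2.morphologyEx(br.astype(np.uint8),cv2.MORPH_CLOSE,np.ones((3,3)))
for c in blobs(br)[:4]: print("bright",c.mean((0,1)),cv2.contourArea(c),"z.056",rect("top",c,.056),"z.004",rect("top",c,.004))
y=(hsv[:,:,0]>12)&(hsv[:,:,0]<32)&(hsv[:,:,1]>110)&(hsv[:,:,2]>100); y[:, :150]=0;y[:,250:]=0;y[:185]=0;y[260:]=0
for c in blobs(y,3)[:4]:
    m=np.zeros(y.shape,np.uint8);cv2.drawContours(m,[c],-1,1,-1)
    uv=np.argwhere(m&y)[:,::-1]; P=ray("top",uv,.084)
    C=np.cov(P[:,:2].T); w,v=np.linalg.eigh(C)
    print("wing",uv.mean(0),len(uv),P.mean(0),"rect",rect("top",c,.084),"axis",np.degrees(np.arctan2(v[1,1],v[0,1])))
# depth heights
for uv in[(197,222),(168,220),(224,225),(200,205),(319,220)]: print(uv,d[uv[1],uv[0]],)
E
```

```text
bright [318.58053691 219.5       ] 5600.0 z.056 [ 548.2 -198.8  281.8  195.6   80.6] z.004 [ 547.2 -205.5  292.7  203.1   80.6]
bright [196.07633588 222.72137405] 4107.0 z.056 [523.9 180.7 245.5 177.   87.1] z.004 [521.9 188.7 255.  183.8  87.1]
bright [250.45128205 368.53846154] 950.5 z.056 [ 92.5   0.7  96.2 223.    1.7] z.004 [ 73.9   1.8  99.9 231.6   1.7]
bright [107.19736842 236.34210526] 332.0 z.056 [479.8 461.1  74.1  62.8  75.8] z.004 [476.1 479.9  77.   65.2  75.8]
wing [172.27272727 220.40909091] 22 [0.53423781 0.24995789 0.084     ] rect [534.1 247.7   9.1  24.4   2. ] axis 94.60824209246684
wing [163.05263158 220.36842105] 19 [0.53362975 0.27811271 0.084     ] rect [534.6 279.8  12.2  21.4   2. ] axis 95.56513691725522
wing [218.35714286 225.42857143] 14 [0.52265954 0.10898003 0.084     ] rect [523.9 110.1   6.1  18.3   1.5] axis 96.80756849852123
wing [227.8        224.06666667] 15 [0.52754001 0.08035923 0.084     ] rect [527.6  80.2   5.8  20.2  19.9] axis 108.26140860694152
(197, 222) 1.3041266
(168, 220) 1.329043
(224, 225) 1.3177031
(200, 205) 1.3463398
(319, 220) 1.3922163
```

```bash
sleep 1
```

```text
(no output)
```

View pics/zt.png

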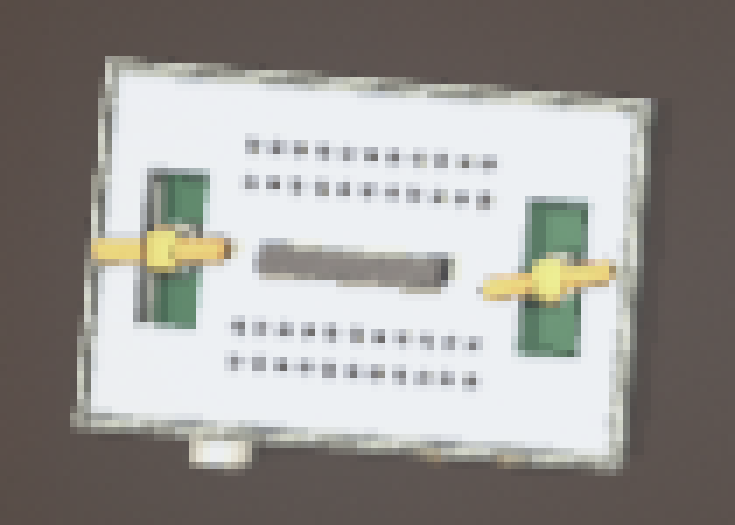

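View pics/zs.png

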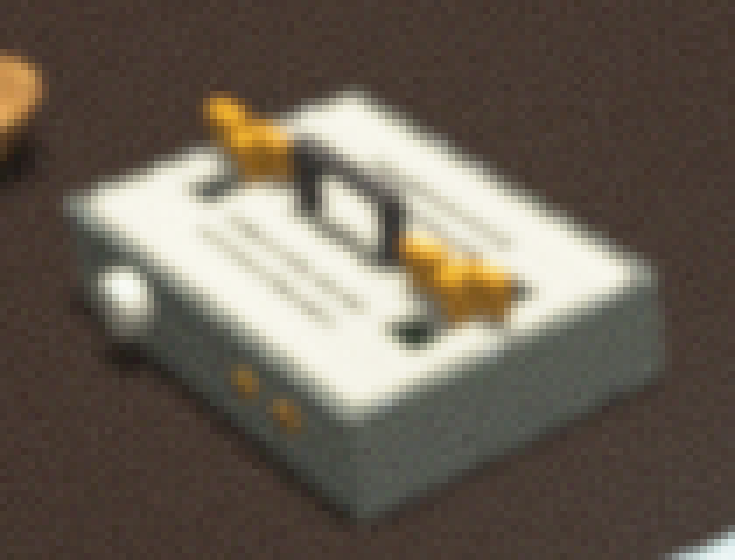

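Zoomed top view: the housing's top corners are at about (107,62), (648,104), (618,466) and (78,424). The hubs are at (163,249) and (550,280), and both wings lie nearly along y. In the side zoom, the brass wings stand on either side of the dark handle. Next I'll turn these into poses and check them against the given sizes.

Run:
```python
from h import *
z=lambda a,o=(145,185): np.array(a,float)/7+np.array(o)-.5
H=ray("top",z([(107,62),(648,104),(618,466),(78,424)]),.056)
print("housing ctr",H.mean(0),"sides",[np.linalg.norm(H[i]-H[i-1]) for i in range(4)])
ydir=(H[0]-H[1])+(H[3]-H[2]); hy=np.arctan2(ydir[1],ydir[0]); hc=H.mean(0)
print("yaw",np.degrees(hy)-90)
for s in(1,-1): print("hub pred",hc[:2]+s*.085*np.array([np.cos(hy),np.sin(hy)]))
for n,hub,w in(("a",(163,249),[(232,250),(92,248)]),("b",(550,280),[(483,291),(614,268)])):
    h=ray("top",z(hub),.084)[0]; W=ray("top",z(w),.082)
    v=W[0]-W[1] ; a=np.degrees(np.arctan2(*v[[1,0]]))%180
    print(n,"hub",h,"mid",W.mean(0),"len",np.linalg.norm(v),"axis",a,"q",a-np.degrees(hy)%180)
# handle
hd=ray("top",z([(255,258),(452,272)]),.096); print("handle",hd,hd.mean(0),np.linalg.norm(hd[0]-hd[1]))
f=np.load("top0.npz")["p"]
# side hubs
so=(145,155)
for n,uv,zz in(("a",(265,135),.086),("b",(465,275),.086)): print("side",n,ray("side",z(uv,so),zz))
hs=z([(298,143),(405,212)],so);print("handle side",ray("side",hs,.096),ray("side",hs,.096).mean(0))
Hs=ray("side",z([(355,92),(658,268),(365,410),(68,200)],so),.056);print("housing side",Hs.mean(0))
S=np.load("side0.npz")["p"]
m=S.min(2)>150; m[:205]=0
c=blobs(m)[0]; print("mat side",rect("side",c,.004))
q=arm.read_qpos();print(q)
```

```text
housing ctr [0.52996078 0.18084232 0.056     ] sides [np.float64(0.16106574315600045), np.float64(0.24217090629137827), np.float64(0.16070362792375192), np.float64(0.24043256471429383)]
yaw -2.9329023252149113
hub pred [0.53430992 0.26573098]
hub pred [0.52561163 0.09595366]
a hub [0.5349078  0.26369189 0.084     ] mid [0.53483673 0.26457531 0.082     ] len 0.06119299711343419 axis 90.67364334557188 q 3.6065456707867867
b hub [0.52585018 0.09471293 0.084     ] mid [0.52597649 0.09555667 0.082     ] len 0.057904417862483216 axis 101.42408221493588 q 14.35698454015079
handle [[0.53242793 0.2211756  0.096     ]
 [0.52862454 0.13596384 0.096     ]] [0.53052624 0.17856972 0.096     ] 0.08529660628021223
side a [[0.52645684 0.24379817 0.086     ]]
side b [[0.51377404 0.07767737 0.086     ]]
handle side [[0.52283377 0.21016019 0.096     ]
 [0.51868618 0.12438563 0.096     ]] [0.52075998 0.16727291 0.096     ]
housing side [0.53041159 0.18176343 0.056     ]
mat side [ 545.4 -204.5  292.8  202.6   80.7]
[-1.37908838  0.47773232  0.02233914  1.5563027  -0.01152298  1.10931918
 -0.08308283]
```

Housing, mat and top-view hubs agree with each other. The side-view hub and handle points sit 15–20 mm nearer the camera than expected, possibly from a wrong height or a poor pick. I'll check heights with depth.

Run:
```python
from h import *
def pts(n):
    f=np.load(n+"0.npz");d=f["d"];c=arm.get_calibration(n)
    v,u=np.mgrid[:384,:512]
    X=np.stack([(u-c["cx"])/c["fx"]*d,(v-c["cy"])/c["fy"]*d,d],-1)
    return f["p"],(X-c["t"])@c["R"]
for n in("top","side"):
    p,W=pts(n); hsv=cv2.cvtColor(p,cv2.COLOR_RGB2HSV)
    reg=(abs(W[...,0]-.53)<.06)&(abs(W[...,1]-.18)<.125)
    for nm,m in(("plate",reg&(p.min(2)>170)),("brass",reg&(hsv[...,1]>110)&(hsv[...,0]>10)&(hsv[...,0]<32)&(W[...,2]>.06)),("dark",reg&(p.max(2)<140)&(W[...,2]>.075)&(abs(W[...,1]-.18)<.05))):
        P=W[m]; print(n,nm,len(P),"z pct",np.round(np.percentile(P[:,2],[5,50,90,99]),4), np.round(np.median(P,0),4))
        if nm=="brass":
            for s in(1,-1):
                Q=P[(P[:,1]-.18)*s>0]; print("   ",Q.mean(0),Q.min(0),Q.max(0))
        if nm=="dark": print("   ",P.mean(0),P.min(0),P.max(0))
c=arm.get_calibration("side")
for X in([.5345,.265,.084],[.5257,.0955,.084],[.530,.180,.096]):
    k=c["R"]@X+c["t"]; uv=np.array([c["fx"]*k[0]/k[2]+c["cx"],c["fy"]*k[1]/k[2]+c["cy"]]); print(uv,(uv+.5-[145,155])*7)
```

```text
top plate 2262 z pct [0.0516 0.0566 0.0604 0.0683] [0.5346 0.1778 0.0566]
top brass 70 z pct [0.0748 0.0837 0.0869 0.0903] [0.5316 0.2441 0.0837]
    [0.53390251 0.26336713 0.08230547] [0.52866884 0.23754687 0.06774815] [0.54102301 0.29082428 0.09411265]
    [0.52517034 0.09421068 0.08366141] [0.52053272 0.07041456 0.07459328] [0.53099879 0.11949149 0.08857206]
top dark 54 z pct [0.0877 0.0965 0.1005 0.1016] [0.5287 0.1817 0.0965]
    [0.52880394 0.18067597 0.09575921] [0.52323409 0.14095457 0.07514503] [0.5342991  0.21795535 0.10197589]
side plate 895 z pct [0.0512 0.0534 0.0548 0.0561] [0.5109 0.1699 0.0534]
side brass 182 z pct [0.0616 0.0735 0.0807 0.0826] [0.5256 0.1157 0.0735]
    [0.5300397  0.26074263 0.07300436] [0.52383406 0.23526841 0.06001807] [0.53756199 0.28998638 0.08274549]
    [0.52131166 0.09562326 0.07264126] [0.51433947 0.06518712 0.06002865] [0.53119413 0.14329891 0.0831893 ]
side dark 69 z pct [0.0767 0.0901 0.0941 0.0948] [0.5246 0.1749 0.0901]
    [0.5248644  0.17452326 0.08825211] [0.5191529  0.13909787 0.07528939] [0.52955744 0.21769116 0.09528909]
[180.78351893 171.3696939 ] [253.98463249 118.08785728]
[210.38641341 190.68593776] [461.20489389 253.30156434]
[194.49287254 177.31688664] [349.95010776 159.71820649]
```

Depth settles it: hubs at z 0.084, handle bar top at 0.096 and plate at 0.056, all as given. The side picks were just low. Screw a starts at about 0.06 rad and screw b at about 0.25. Starting with screw a.

```bash
cat >> h.py <<'E'
from scipy.spatial.transform import Rotation as Ro
HY=np.radians(-2.93)
HUB={"a":np.array([.5343,.2648]),"b":np.array([.5257,.0955])}
Q0={"a":.063,"b":.25}
def down(jaw):  # jaw axis angle in world (tool y), tool z down
    y=np.array([np.cos(jaw),np.sin(jaw),0]);z=np.array([0,0,-1.]);x=np.cross(y,z)
    return Ro.from_matrix(np.c_[x,y,z]).as_rotvec()
E
python3 - <<'E'
from h import *
print(Ro.from_rotvec(arm.read_ee_rot()).as_matrix().round(3))
for s in "ab":
    j=HY+Q0[s]; jf=HY+1.571
    for k in(0,np.pi):
        for zz in(.2,.079): 
            i0=arm.ik([*HUB[s],zz],down(j+k)); i1=arm.ik([*HUB[s],zz],down(jf+k))
            print(s,k,zz,None if i0 is None else i0.round(2),None if i1 is None else np.round(i1,2))
E
```

```text
[[-0.955  0.295 -0.   ]
 [ 0.295  0.955 -0.002]
 [-0.    -0.002 -1.   ]]
a 0 0.2 [-0.92  0.43  0.46  1.82 -0.23  0.95 -0.34] [-0.69  0.4   0.16  1.81 -0.08  0.94  1.02]
a 0 0.079 [-0.86  0.59  0.4   1.9  -0.33  0.72 -0.26] [-0.65  0.56  0.11  1.88 -0.09  0.71  1.04]
a 3.141592653589793 0.2 [-0.43  0.41 -0.17  1.79  0.08  0.96  2.52] [-1.1   0.48  0.72  1.83 -0.38  0.97 -1.84]
a 3.141592653589793 0.079 [-0.38  0.57 -0.24  1.86  0.19  0.73  2.42] [-1.01  0.64  0.61  1.91 -0.53  0.76 -1.72]
b 0 0.2 [-0.73  0.33  0.54  1.97 -0.21  0.9   0.11] [-0.59  0.31  0.35  1.96 -0.14  0.89  1.36]
b 0 0.079 [-0.63  0.51  0.43  2.05 -0.34  0.65  0.22] [-0.46  0.48  0.2   2.04 -0.16  0.64  1.37]
b 3.141592653589793 0.2 [-1.19  0.65  1.28  1.99 -0.72  1.07 -2.52] [-0.95  0.4   0.84  1.98 -0.37  0.92 -1.55]
b 3.141592653589793 0.079 [-0.17  0.48 -0.16  2.02  0.12  0.65  2.94] [-0.78  0.56  0.63  2.06 -0.52  0.68 -1.43]
```

```bash
cat > screw.py <<'E'
from h import *
import sys
def turn(s,zz=.079):
    o=down(HY+Q0[s])
    arm.move_gripper(.045)
    arm.move_ptp([*HUB[s],.17],o)
    hit=arm.line_to([*HUB[s],zz],feed=.1,threshold=15)
    print("down",hit,arm.read_eef_pos(),"t",arm.read_t())
    if hit: return
    arm.move_gripper(0.0); print("gap",arm.read_finger_gap(),"F",arm.read_ft_force().round(1),"M",arm.read_torque().round(2))
    q=arm.read_qpos(); tot=1.571-Q0[s]
    M0=arm.read_torque()[2]
    for f in list(np.linspace(.2,tot-.12,4))+[tot-.04,tot+.02,tot+.07]:
        g=q.copy(); g[6]+=f; arm.move_j(g)
        M=arm.read_torque(); print("turn",round(f,3),"t",arm.read_t(),"M",M.round(2),"F",arm.read_ft_force().round(1),"gap",round(arm.read_finger_gap(),4))
        if f>tot-.1 and abs(M[2]-M0)>2.0: print("stop felt"); break
    print(arm.read_eef_pos())
E
python3 - <<'E'
from screw import *
turn("a")
for n in("top","side"):
    p,d=arm.read_camera(n); cv2.imwrite(f"pics/{n}1.png",p[:,:,::-1])
E
```

```text
down False [0.53481588 0.26495114 0.07960664] t 3.4917
gap 0.016599672984195 F [-3.9 -0.9  7.6] M [-0.13  1.02 -0.  ]
turn 0.2 t 4.175 M [ 0.01 -0.19  0.02] F [ 1.3 -0.3 -1.8] gap 0.0163
turn 0.596 t 4.6417 M [ 0.2  -0.81  0.06] F [ 3.6  0.5 -3.6] gap 0.0163
turn 0.992 t 5.1083 M [ 0.38 -1.13  0.01] F [ 4.9  1.2 -6.3] gap 0.0164
turn 1.388 t 5.575 M [ 0.62 -1.33  0.06] F [ 6.4  2.7 -6.3] gap 0.0165
turn 1.468 t 5.825 M [ 0.7  -1.35  0.  ] F [ 6.4  3.5 -7.7] gap 0.0159
turn 1.528 t 6.075 M [ 0.75 -1.31 -0.42] F [ 5.8  4.2 -7.8] gap 0.0164
turn 1.578 t 6.325 M [1.12 0.17 0.04] F [ 0.1  4.7 -0.3] gap 0.0167
[0.53320562 0.26645114 0.080183  ]
```

Run:
```python
from h import *
print(arm.read_qpos().round(3))
p=cv2.imread("pics/side1.png");cv2.imwrite("pics/zs1.png",cv2.resize(p[130:235,125:250],None,fx=5,fy=5,interpolation=cv2.INTER_CUBIC))
```

```text
[-0.861  0.586  0.394  1.898 -0.331  0.722  1.314]
```

View pics/zs1.png

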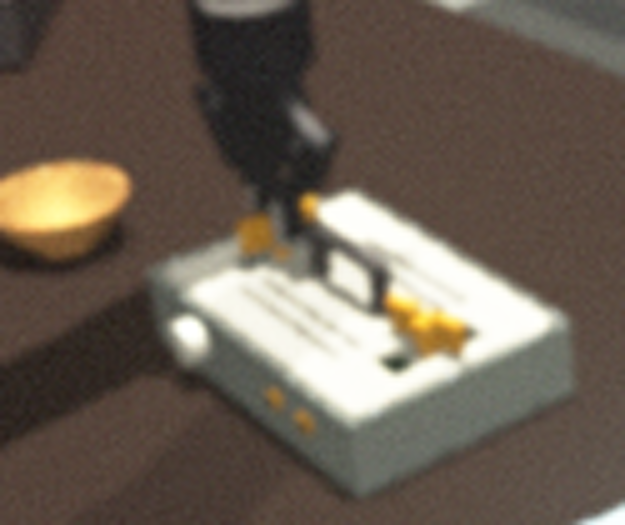

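The side view shows wing a's two ends at about (255,233) and (310,207), so it now lies along x. I'll release it, retreat and check from above.

Run:
```python
from h import *
arm.move_gripper(.036)
x=arm.read_eef_pos(); arm.line_to([x[0],x[1],.17],feed=.15)
print(arm.read_t(),arm.read_finger_gap())
arm.move_ptp([.45,.03,.25],down(HY+Q0["b"]))
p,d=arm.read_camera("top"); cv2.imwrite("pics/top2.png",p[:,:,::-1])
cv2.imwrite("pics/zt2.png",cv2.resize(p[185:260,145:250,::-1],None,fx=7,fy=7,interpolation=cv2.INTER_NEAREST))
print(arm.read_t())
```

```text
7.5 0.036003647092210316
8.5833
```

View pics/zt2.png

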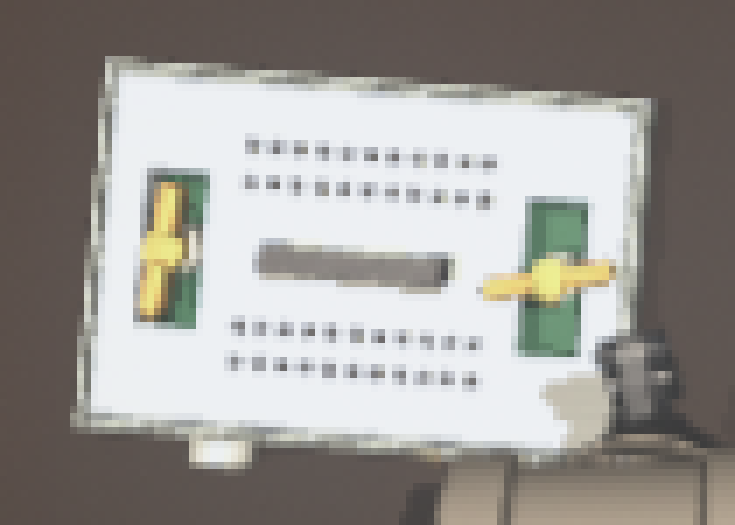

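Wing a now runs from (173,182) to (150,318). It stands about 5° short of the slot direction, so roughly 1.48 rad: undone, but maybe not quite at the stop. I'll do screw b, pushing a little further, then nudge a.

```bash
sed -i 's/tot+.02,tot+.07\]/tot+.03,tot+.1,tot+.16]/; s/abs(M\[2\]-M0)>2.0/abs(M[2]-M0)>1.0/' screw.py
python3 - <<'E'
from screw import *
turn("b")
arm.move_gripper(.036)
x=arm.read_eef_pos(); arm.line_to([x[0],x[1],.17],feed=.15)
Q0["a"]=1.45; HUB["a"]=np.array([.5343,.2648])
arm.move_gripper(.036)
arm.move_ptp([*HUB["a"],.17],down(HY+Q0["a"]))
arm.line_to([*HUB["a"],.079],feed=.1,threshold=15)
arm.move_gripper(0); q=arm.read_qpos()
for f in(.06,.12,.18,.24):
    g=q.copy();g[6]+=f;arm.move_j(g);M=arm.read_torque();print("a",f,M.round(2),arm.read_ft_force().round(1),arm.read_t(),arm.read_finger_gap())
    if abs(M[2])>1: break
arm.move_gripper(.036)
x=arm.read_eef_pos(); arm.line_to([x[0],x[1],.17],feed=.15)
arm.move_ptp([.45,.32,.25],down(HY))
p,d=arm.read_camera("top"); cv2.imwrite("pics/top3.png",p[:,:,::-1])
cv2.imwrite("pics/zt3.png",cv2.resize(p[185:260,145:250,::-1],None,fx=7,fy=7,interpolation=cv2.INTER_NEAREST))
print(arm.read_t())
E
```

```text
down False [0.52616064 0.0954808  0.07951467] t 10.475
gap 0.016603120107016346 F [-6.3 -0.9 10.7] M [-0.11  1.22  0.08]
turn 0.2 t 11.1583 M [-0.09 -0.08  0.04] F [ 0.9 -0.1 -0.8] gap 0.016
turn 0.534 t 11.575 M [ 0.09 -0.48  0.03] F [ 1.6  1.9 -1.6] gap 0.0161
turn 0.867 t 11.9917 M [ 0.46 -0.89  0.05] F [ 4.4  3.2 -2.4] gap 0.0161
turn 1.201 t 12.4083 M [ 0.66 -1.02  0.04] F [ 4.   2.5 -4.6] gap 0.0162
turn 1.281 t 12.6583 M [ 0.73 -1.11  0.06] F [ 5.3  3.2 -4.4] gap 0.016
turn 1.351 t 12.9083 M [ 0.75 -1.04  0.02] F [ 4.6  4.1 -4. ] gap 0.0163
turn 1.421 t 13.1583 M [1.16 0.45 0.02] F [-1.6  4.6  4.7] gap 0.0162
turn 1.481 t 13.4083 M [1.15 0.49 0.  ] F [-2.1  5.   5.3] gap 0.0166
[0.52416067 0.09654266 0.07991757]
a 0.06 [ 0.16 -0.1   0.07] [ 1.   0.9 -0.4] 17.0333 0.015831193596077632
a 0.12 [ 0.32  0.03 -0.26] [0.4 1.5 0.6] 17.2833 0.016051383776572274
a 0.18 [ 0.5  -1.28  0.03] [ 5.3  2.8 -4.5] 17.5333 0.016000364811273083
a 0.24 [ 0.57 -1.3   0.06] [ 5.5  2.3 -6. ] 17.7833 0.016151720172276843
20.4833
```

View pics/zt3.png

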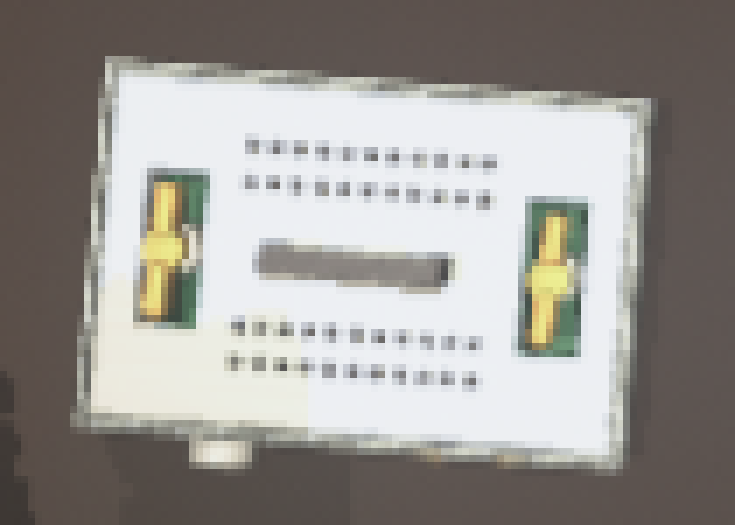

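Wing a (168,182)–(153,318) is now within 2° of its slot. Wing b (557,213)–(537,347) is about 4° short, so I'll nudge it the same way. There's time.

Run:
```python
from h import *
arm.move_ptp([*HUB["b"],.17],down(HY+1.45))
arm.line_to([*HUB["b"],.079],feed=.1,threshold=15)
arm.move_gripper(0); q=arm.read_qpos()
for f in(.06,.12,.18,.24):
    g=q.copy();g[6]+=f;arm.move_j(g);M=arm.read_torque();print("b",f,M.round(2),arm.read_ft_force().round(1),arm.read_t())
arm.move_gripper(.036)
x=arm.read_eef_pos(); arm.line_to([x[0],x[1],.17],feed=.15)
arm.move_ptp([.53,.18,.3],down(HY))
p,d=arm.read_camera("side"); cv2.imwrite("pics/zs4.png",cv2.resize(p[130:235,125:250,::-1],None,fx=5,fy=5,interpolation=cv2.INTER_CUBIC))
p,d=arm.read_camera("top")
cv2.imwrite("pics/zt4.png",cv2.resize(p[185:260,145:250,::-1],None,fx=7,fy=7,interpolation=cv2.INTER_NEAREST))
print(arm.read_t())
for xy,yaw in(((.53,.18),HY),((.5465,-.205),HY-.114)):
    for k in(0,np.pi):
        i=arm.ik([*xy,.09],down(yaw+k)); print(xy,k,None if i is None else i.round(2))
```

```text
b 0.06 [ 0.1  -0.01  0.  ] [ 1.   0.  -1.4] 23.5583
b 0.12 [ 0.3   0.06 -0.67] [-0.1  1.6 -0.2] 23.8083
b 0.18 [ 0.37 -1.16  0.08] [ 5.9  2.  -7.8] 24.0583
b 0.24 [ 0.42 -1.22  0.07] [ 5.1  1.8 -7.5] 24.3083
26.95
(0.53, 0.18) 0 [-1.14  0.74  0.99  2.   -0.83  0.87  0.27]
(0.53, 0.18) 3.141592653589793 [-1.29  1.16  1.44  2.01 -1.24  1.29 -2.54]
(0.5465, -0.205) 0 [-0.35  0.69  0.84  1.94 -0.7   0.83  0.72]
(0.5465, -0.205) 3.141592653589793 [-0.54  0.99  1.26  1.95 -1.09  1.11 -2.1 ]
```

View pics/zs4.png

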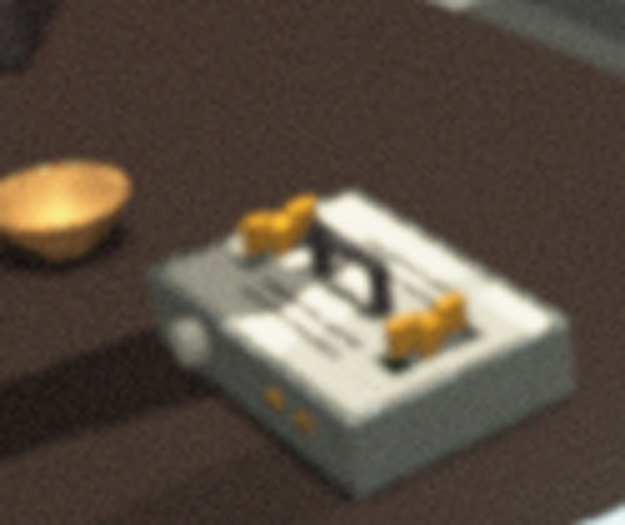

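View pics/zt4.png

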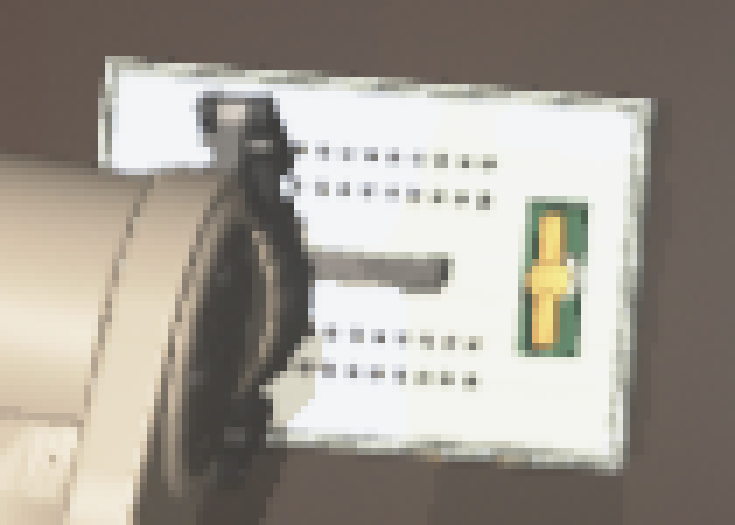

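Wing b now stands along its slot, (552,213)–(541,345), and both look loose in the side view. Now the handle.

Run:
```python
from h import *
C=[.5297,.1803]
arm.move_gripper(.05)
arm.line_to([*C,.13],rot=down(HY),feed=.2)
h=arm.line_to([*C,.090],feed=.1,threshold=12); print(h,arm.read_eef_pos())
arm.move_gripper(0); print("gap",arm.read_finger_gap(),arm.read_ft_force().round(1))
x=arm.read_eef_pos()
print(arm.line_to([x[0],x[1],x[2]+.02],feed=.06,threshold=25),arm.read_ft_force().round(1),arm.read_eef_pos())
print(arm.read_finger_gap(),arm.read_t())
p,d=arm.read_camera("side"); cv2.imwrite("pics/zs5.png",cv2.resize(p[130:235,125:250,::-1],None,fx=5,fy=5,interpolation=cv2.INTER_CUBIC))
```

```text
False [0.52982463 0.18007696 0.09004946]
gap 0.010593095788051381 [-2.3  0.1  6.9]
False [ 0.2 -0.  -3.3] [0.52991038 0.18060553 0.11077069]
0.010772946598100276 29.7167
```

View pics/zs5.png

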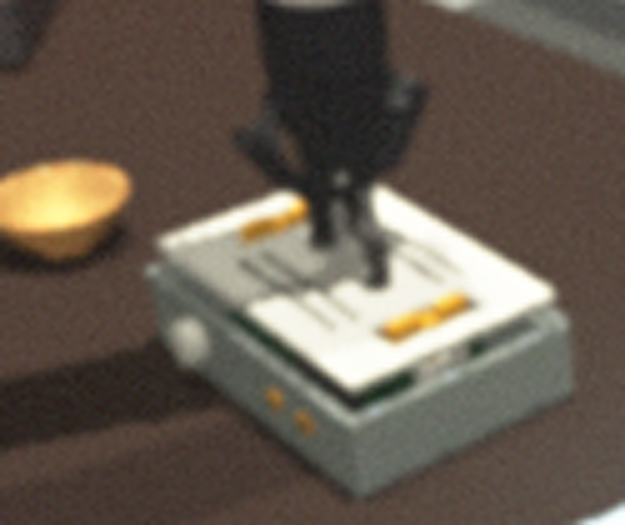

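The cover is level and rising clear; the wings pass through the slots near (273,222) and (427,317). Wrist load is 3.3 N. I'll lift it fully, carry it over the mat and lower it slowly.

Run:
```python
from h import *
x=arm.read_eef_pos()
arm.line_to([x[0],x[1],.20],feed=.12); print(arm.read_ft_force().round(1),arm.read_t())
M=[.5465,-.205]
arm.line_to([*M,.20],rot=down(HY-.114),feed=.2)
print(arm.read_eef_pos(),arm.read_finger_gap(),arm.read_t())
arm.line_to([*M,.075],feed=.12)
for n in("top","side"):
    p,d=arm.read_camera(n); cv2.imwrite(f"pics/{n}6.png",p[:,:,::-1])
print(arm.read_ft_force().round(1),arm.read_t())
```

```text
[-0.  -0.1 -5. ] 30.6583
[ 0.54665158 -0.20402533  0.19981563] 0.010873484290186435 32.7417
[ 1.  -0.7 -4.3] 34.0333
```

View pics/top6.png

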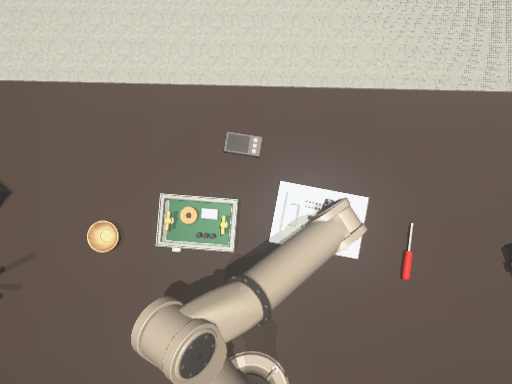

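View pics/side6.png

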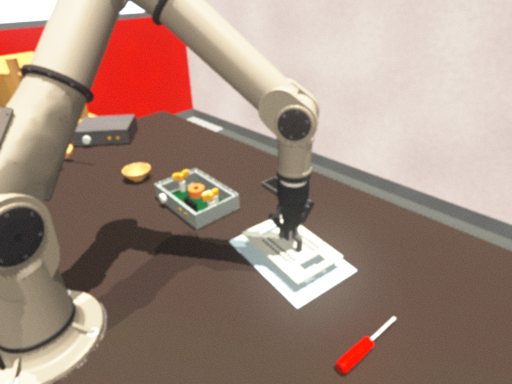

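The cover hangs level over the mat centre at side pixel (292,250). The housing at (197,222) in the top view is open, with both wings along x and the bystanders where they were. Now I'll lower it to contact and release.

Run:
```python
from h import *
x=arm.read_eef_pos(); M=x[:2]
print(arm.line_to([*M,.052],feed=.06),arm.read_ft_force().round(1))
for z in(.047,.044,.042):
    h=arm.line_to([*M,z],feed=.02,threshold=4); print(z,h,arm.read_ft_force().round(1),arm.read_eef_pos().round(4))
    if h: break
arm.move_gripper(.045); arm.sleep(.2)
x=arm.read_eef_pos(); arm.line_to([x[0],x[1],.2],feed=.12)
print(arm.read_t())
arm.move_ptp([.45,.15,.3],down(HY))
for n in("top","side"):
    p,d=arm.read_camera(n); cv2.imwrite(f"pics/{n}7.png",p[:,:,::-1]); np.savez(f"{n}7.npz",p=p,d=d)
print(arm.read_t(),arm.read_ft_force().round(1))
```

```text
False [ 0.2 -0.3 -3.7]
0.047 False [ 0.5  0.4 -3.6] [ 0.547  -0.2052  0.047 ]
0.044 True [-0.1  0.6  5.3] [ 0.5474 -0.2054  0.0446]
37.2667
38.7833 [-0.4  0.5 -0.3]
```

View pics/top7.png

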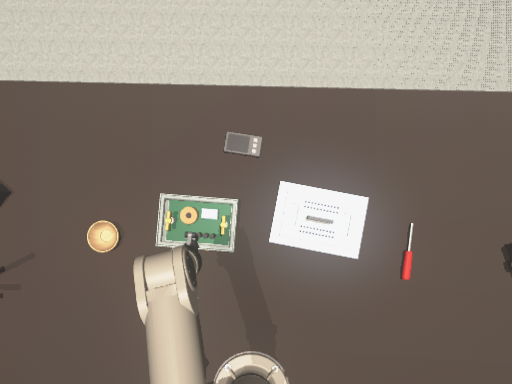

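View pics/side7.png

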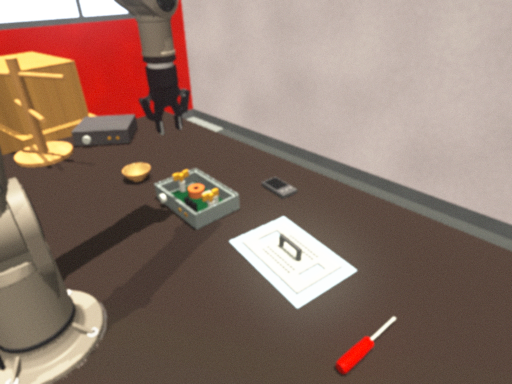

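The cover lies flat with its handle up, at (319,220) in the top view, centred on the mat. The gripper is clear and both wings lie along x. I'll run a quick numeric check, then hand in.

Run:
```python
from h import *
f=np.load("top7.npz");p=f["p"]
m=p.max(2)<150; r=np.zeros_like(m); r[205:235,300:340]=1
uv=np.argwhere(m&r)[:,::-1]
c=blobs(m&r,3)[0]; P=ray("top",c[:,0,:],.05); print("handle",P.mean(0),rect("top",c,.05))
hsv=cv2.cvtColor(p,cv2.COLOR_RGB2HSV)
y=(hsv[...,0]>20)&(hsv[...,0]<32)&(hsv[...,1]>110)&(hsv[...,2]>120)
for s in("a","b"):
    P=ray("top",np.argwhere(y)[:,::-1],.084); P=P[np.hypot(*(P[:,:2]-HUB[s]).T)<.033][:,:2]
    w,v=np.linalg.eigh(np.cov(P.T)); a=np.arctan2(v[1,1],v[0,1]); print(s,len(P),"q est",np.pi/2+((a-HY+np.pi/2)%np.pi-np.pi/2))
arm.finish_job()
```

```text
handle [ 0.55473784 -0.16323985  0.05      ] [ 554.7 -163.2    6.2    0.     1.2]
a 27 q est 1.5688423871345716
b 31 q est 1.626805975234658
the job is handed in; nothing more can be done
```

I turned both wing screws counter-clockwise to their stops with the cover still in its recess. Then I lifted the cover straight up by its handle, laid it on the mat at low speed, released it and handed the job in. Total time was about 39 s of the 61 s allowed.

**Screws:** The last picture puts screw a at about 1.57 rad and screw b at about 1.63 rad. The reading for b is slightly past the 1.571 stop, which is within pixel error. On the first turn the grip slipped and left both a few degrees short, so I nudged each one again.

**Cover:** It came down at the gripper's release position of (0.547, -0.205), against a measured mat centre of (0.5465, -0.205). Contact came at the height expected for a flat cover. Both cameras show it flat, handle up and centred, with the gripper clear and the player, screwdriver and bowl looking unmoved.

**Checks that disagreed:**
- **Cover position:** My final numeric check of the handle failed. It returned a speck 6 mm across, too small to be the 80 mm bar, probably one of the perforations. The cover's position therefore rests on the release pose and the pictures.
- **Early side-view points:** My first hand-picked hub and handle points from the side camera were 15–20 mm off. Depth readings sided with the top view, so I used those.

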